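# Seat the mould dish against the guide posts and start the timer

### The arm

A 7-joint arm with a two-finger parallel gripper is mounted at the origin on the work surface. World frame = base frame: x ahead of the robot, y to its left, z up, the work surface at z = 0. Lengths are in m, angles in rad, forces in N, time in s.
With the tool pointing down it reaches from about 0.4 to 0.875 m from the base axis. Payload 19.3 kg.
Tool frame: the origin (TCP) lies midway between the tips of the shut fingers; the grasp point (between the pads) lies 19 mm behind it (tcp_to_grasp is the z of the grasp point in the tool frame, in m); z points along the fingers, y is the line along which they close (so a half turn about z gives the same grasp; the last joint's range is limited). The gripper opens to 85 mm and grips with 20 to 120 N. Pads are 22 mm wide; open, the fingers measure 114 mm over their backs; the gripper's body (76 mm by 85 mm) begins 54 mm behind the grasp point. The pads swing forward as they close: fully open they stand 13 mm farther back than shut.
Start: joints at [-1.258, 0.521, -0.036, 1.599, 0.021, 1.021, -0.113], TCP at [0.233, 0.58, 0.231] pointing down, gripper open.
Joint ranges: [-2.91, 2.91], [-0.3, 2.13], [-1.5, 1.42], [0.17, 2.43], [-1.26, 4.41], [0.16, 1.93], [-2.52, 2.52]. Speed limits (rad/s): [1.89, 1.89, 2.39, 2.39, 3.01, 3.01, 3.01].

### API

Orientations are given as [roll, pitch, yaw] about the fixed x, y, z axes, in that order (R = Rz(yaw) Ry(pitch) Rx(roll)).
In Python, from workcell import * gives the robot as it stands.
- The arm moves only by the tool send_rows, never from a script. Its argument "increments" is a list of rows, each a list of 3 entries, a list of its own where there are three numbers: the shift along the tool's x, y, z in mm, then the turn, a rotation vector about the tool's x, y, z in degrees, then the gripper's target within -1 to 1 (fully open at 1, half-way at 0, shut at -1). In form: [[[x, y, z], [wx, wy, wz], grip], ...]. A call has 1 to 10 rows; each row is the pose to reach, as a shift and turn from the pose commanded when the call began, along the tool's axes at that moment; what a row does not reach only later rows make up. A row lasts 1/10 s, in which the tool goes at most 50 mm and 8.59 degrees, less where a joint would pass 70% of its speed; a pose out of reach is approached as far as the arm can. A call with a gripper value outside its range is refused whole. The fingers move at their own pace and stop on an object; "newtons" is the grip in N (left out, the last holds). Time passes only in rows, so rows that repeat a pose let the fingers close. It gives the time, the measured TCP pose, the force, the opening and the grip force at its end, in the units of the state.
- observe(): the state, without advancing time (a new reading comes with each control period).
- grab_frame(name): name is "scene" or "side" or "wrist"; returns the picture (420x560x3 uint8, blue, green, red); there is no depth.
- camera_params(name): a dict with "fovy" (degrees; the focal length in pixels is half the picture's height over the tangent of half this angle, whatever the lens; pixels are square), "cx", "cy" (the principal point, pixels), "distortion" ([k1, k2, p1, p2, k3] as OpenCV has them; the pictures are not rectified), "extrinsics" (4x4, takes a point from world to camera coordinates). Camera axes: x right, y down, z forward; pixel columns grow to the right and rows downward; lengths in m; the calibration is good to about 2 mm. A picture is of the moment at which its call begins: read the wrist's pose just before it. camera_params takes no time and is no camera call; for the wrist camera it gives the pose at the moment of the call.
- job_done(): hands the job in; it is judged then, once.
The state is a dict: "clock": time; "qpos": joint angles; "qd": joint speeds; "joint_efforts": joint torques, N m; "position": TCP position; "tool_rot": TCP orientation; "force": force on the tool from outside, world axes, zero at the start; "moment": the same for the moment, N m; "grip_width": finger opening in m; "finger_force": force on a finger pad.
Only numpy, scipy, OpenCV 4.12 (cv2) and the standard library are available. Lean on these libraries where they do the work, as an engineer would, in place of code of your own. Each camera call takes 0.05 s, during which the arm holds its last target. There are 200 camera calls.

### The job

Push the black mould dish, with the stone core standing in it, along the brass-coloured plate until it rests against both guide posts. Only when it is seated, press the green button on the blue timer box fully down and let it go. Push only with the fingers, do not lift the dish or touch or topple the core, and leave the small cap, the steel weight and the brush where they are.

Things in the scene. Friction and masses are not known exactly. Their poses are not given: they have to be found in the camera images.
- stand: capping stand, fixed: a flat brass-coloured plate 340 x 220 x 10 mm (x, y, z) lying on the bench, its top 10 mm above the bench; origin at the centre of the underside; its x axis points away from the robot (within 0.45 rad of world x), from the open end to the two guide posts. A dish resting against both posts has its centre at x = +20 mm, y = 0 of this frame
- post_left (a point): foot of the left (+y) guide post, on the plate's top at x = 75, y = 45 mm of the stand; an upright steel post 23 mm in diameter and 220 mm high, with a brass collar 32 mm in diameter around its lowest 34 mm: it is the collar that the dish touches
- post_right (a point): foot of the right (-y) guide post, at x = 75, y = -45 mm of the stand; the same as the left one
- dish: loose black round mould dish, mass about 0.45 kg, standing on the plate 50 to 100 mm short of the posts: a disc 110 mm in diameter and 18 mm high, carrying a raised ring 72 mm in outer and 58 mm in inner diameter, 8 mm high; origin at the centre of its underside, z up. Seated, its centre is 71 mm from the axis of each post; sliding it takes some 2 to 6 N
- core: loose grey stone core, an upright cylinder 44 mm in diameter and 50 mm high, about 0.18 kg, standing on the disc inside the raised ring (its top 78 mm above the bench); origin at the centre of its underside
- timer: blue timer box, fixed, 90 x 80 x 50 mm (x, y, z), to the left or the right of the stand; origin at the centre of its underside
- start (a joint): travel of the green button, m: 0 released, 0.006 fully down; springs back; takes 5 N to push fully down, moves straight down
- start_top (a point): centre of the top face of the green push button (28 mm in diameter) on top of the timer box
- weight: loose bright steel weight with a knob on top, 52 mm in diameter, 80 mm high, standing on the bench on the other side of the stand from the timer; origin at the centre of its underside; leave alone
- brush: loose yellow-handled brush lying flat on the bench to the right of the stand (-y), about 160 mm long along its x axis; leave alone
- cap: loose small black cylinder 40 mm in diameter, 28 mm high, standing on the plate beyond the posts; origin at the centre of its underside; leave alone
Not all that is in view belongs to the job. Several things have the shape of the dish; the one meant has the colours described above.

How it is judged:
By the outcome, as a careful person would: the job done as asked, in the order asked, and still so for the second after the job is handed in, with the robot touching nothing.
It also fails if it takes over 54 s, if anything falls off the work surface, if the arm or the gripper's body presses on something with over 40 N, if the wrist force passes 120 N, or if a joint passes its speed limit or range.

## Working session

There is one attempt and no reset: what is moved stays moved. The work goes in short steps, Python scripts to look and compute and a tool call to move; the robot and the scene stay as the last step left them, time stands still between calls to the robot, and variables do not carry over. Pictures are saved under pics/ and viewed, at most 10 in all, crops included, and the job is handed in when it is done.

Besides the shell and the picture viewer there is one more tool, called after "Request:" as name(argument=value, ...) on one line, values as JSON. send_rows: Moves the arm, as the interface text tells. Its arguments: {"type":"object","properties":{"increments":{"type":"array"},"newtons":{"type":"number"}},"required":["increments"]}

```bash
mkdir -p pics; ls; python3 - <<'E'
from workcell import *
import cv2
s=observe();print(s)
for n in("scene","side"):
    im=grab_frame(n);cv2.imwrite(f"pics/{n}0.png",im)
    p=camera_params(n);print(n,p)
E
```

```text
pics
{'clock': 0.0, 'qpos': array([-1.25823911,  0.52199561, -0.03633001,  1.5999791 ,  0.0212321 ,
        1.02108697, -0.11278287]), 'qd': array([ 0.00031364, -0.0010454 , -0.00237559,  0.00113706, -0.00036304,
       -0.00085315, -0.0018541 ]), 'joint_efforts': array([-1.48407522e-03, -9.27104545e+01,  1.97970517e+00, -3.69918001e+01,
        1.79836352e-02,  8.22145696e-03, -6.32537376e-05]), 'position': array([0.23334556, 0.57946291, 0.23074752]), 'tool_rot': array([-3.14051427e+00,  1.02179397e-04,  2.75886118e+00]), 'force': array([0.71612787, 0.37548046, 0.18682711]), 'moment': array([ 0.03246157,  0.03526029, -0.00934583]), 'finger_force': 0.0, 'grip_width': 0.085211499140315}
scene {'fovy': 43.89547805618632, 'cx': 284.68334103671503, 'cy': 207.0659555038761, 'distortion': array([-0.12536857,  0.        ,  0.        ,  0.        ,  0.        ]), 'extrinsics': array([[-0.8298147 ,  0.55802926,  0.00330273,  0.44317586],
       [ 0.3440018 ,  0.51618846, -0.78435466, -0.13128246],
       [-0.43939768, -0.64973288, -0.62030385,  1.50267425],
       [ 0.        ,  0.        ,  0.        ,  1.        ]])}
side {'fovy': 46.38185355456, 'cx': 281.8253778646775, 'cy': 207.94397496088058, 'distortion': array([-0.03754647,  0.        ,  0.        ,  0.        ,  0.        ]), 'extrinsics': array([[-9.99014558e-01, -4.43810289e-02,  4.87279947e-04,
         5.46844821e-01],
       [-3.11342470e-02,  6.92921257e-01, -7.20340746e-01,
         6.56094092e-02],
       [ 3.16318169e-02, -7.19646063e-01, -6.93620193e-01,
         1.15297352e+00],
       [ 0.00000000e+00,  0.00000000e+00,  0.00000000e+00,
         1.00000000e+00]])}
```

View pics/scene0.png

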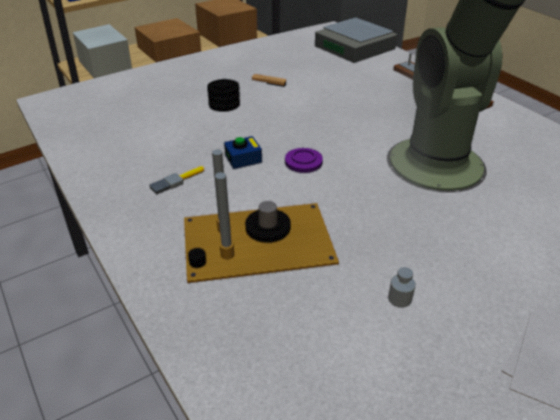

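View pics/side0.png

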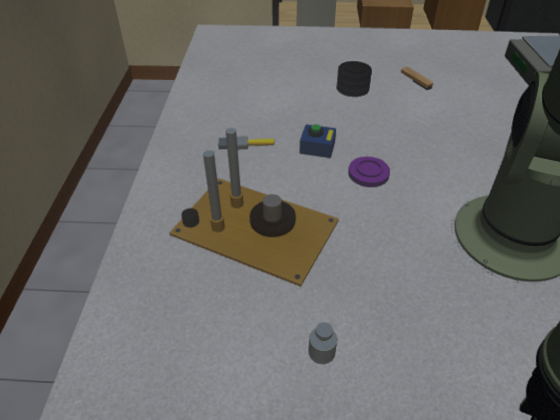

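The scene view shows the brass plate with its corners near (185,212), (320,206), (335,267) and (187,276). The two posts stand at (226,250) and (221,225), and the cap is at (197,258).

There are three dish-like things: a black dish with a grey core on the plate (268,224), a purple dish (304,159), and a stacked black cylinder (223,95). The one on the plate fits, being black, carrying the core and standing short of the posts. The timer's button is at (239,142). I'll measure these and crop to confirm.

```bash
cat > h.py <<'E'
import cv2,numpy as np
from scipy.optimize import least_squares
def K(p):
    f=210/np.tan(np.radians(p["fovy"]/2)); return np.array([[f,0,p["cx"]],[0,f,p["cy"]],[0,0,1.]])
def cast(p,px,z):
    u=cv2.undistortPoints(np.float64(px).reshape(-1,1,2),K(p),p["distortion"]).reshape(-1,2)
    E=p["extrinsics"];R,t=E[:3,:3],E[:3,3];c=-R.T@t
    d=np.c_[u,np.ones(len(u))]@R
    return c+d*((z-c[2])/d[:,2])[:,None], c
def comps(m):
    n,l,s,c=cv2.connectedComponentsWithStats(m.astype(np.uint8)*255);return [(s[i],c[i],l==i) for i in range(1,n) if s[i][4]>15]
def contour(m):
    c,_=cv2.findContours(m.astype(np.uint8),cv2.RETR_EXTERNAL,cv2.CHAIN_APPROX_NONE);return max(c,key=cv2.contourArea).reshape(-1,2)
def dish(p,m,z=.028,r=.055):
    P,c=cast(p,contour(m),z);P=P[:,:2];ct=(P.min(0)+P.max(0))/2;v=ct-c[:2];v/=np.linalg.norm(v)
    Q=P[(P-ct)@v>0.0]
    return least_squares(lambda q:np.hypot(*(Q-q).T)-r,ct,loss="soft_l1",f_scale=.001).x
E
python3 - <<'E'
from workcell import *
from h import *
out=[]
for n,roi in(("scene",(170,130,350,290)),("side",(165,110,345,285))):
    im=cv2.imread(f"pics/{n}0.png");p=camera_params(n);h=cv2.cvtColor(im,cv2.COLOR_BGR2HSV).astype(int);H,S,V=h[...,0],h[...,1],h[...,2]
    R=np.zeros(H.shape,bool);R[roi[1]:roi[3],roi[0]:roi[2]]=1
    pl=max(comps((H>10)&(H<24)&(S>150)&(V>60)&R),key=lambda c:c[0][4])
    q=cv2.approxPolyDP(cv2.convexHull(contour(pl[2]).astype(np.int32)),6,True).reshape(-1,2)
    P,_=cast(p,q,.01);print(n,"plate px",q.tolist(),P[:,:2].round(4).tolist())
    r=cv2.minAreaRect((P[:,:2]*1000).astype(np.float32));print(r)
    for s,c,m in comps((V<60)&R):
        print("dark",s,c.round(1))
        if s[4]>600 and s[2]<90: print(" dish",dish(p,m).round(4))
    for s,c,m in comps((H>45)&(H<80)&(S>110)&R): print("green",s,c,cast(p,[c],.058)[0][0].round(4))
    for s,c,m in comps((H>95)&(H<125)&(S>120)&R): print("blue",s,c.round(1),cast(p,[c],.04)[0][0].round(4))
    cr=im[roi[1]:roi[3],roi[0]:roi[2]];out.append(cv2.resize(cr,(396,390),interpolation=cv2.INTER_CUBIC))
cv2.imwrite("pics/crop.png",np.hstack(out))
E
```

```text
scene plate px [[337, 260], [188, 281], [185, 218], [315, 204]] [[0.5032, 0.1647], [0.8108, 0.0379], [0.7234, -0.1602], [0.4226, -0.0273]]
((614.9249267578125, 5.9463348388671875), (216.55160522460938, 332.61456298828125), 66.21357727050781)
dark [232 140  16   9  98] [239.8 144.5]
dark [225 147  36  21 409] [243.1 158.2]
dark [286 164  35   8  59] [302.2 168.5]
dark [ 245  210   46   33 1172] [267.6 225.9]
 dish [ 0.577  -0.0096]
dark [227 228   3  16  26] [228.5 235.2]
dark [188 248  18  20 291] [196.8 257.5]
green [234 137  12   9  72] [239.34722222 141.16666667] [ 0.4667 -0.3315  0.058 ]
blue [225 138  36  30 653] [242.8 153.9] [ 0.4789 -0.2927  0.04  ]
side plate px [[286, 239], [274, 249], [256, 247], [228, 227], [236, 209]] [[0.5358, 0.0433], [0.5618, 0.0751], [0.603, 0.0709], [0.6744, 0.0111], [0.6623, -0.0508]]
((617.6500244140625, 21.24370574951172), (62.29506301879883, 157.64100646972656), 53.360504150390625)
dark [308 127  15  10  92] [315.1 132.5]
dark [329 138   6  17  26] [331.8 146.5]
dark [ 250  202   45   35 1115] [272.4 220. ]
 dish [0.57   0.0014]
dark [182 209  17  18 257] [190.  217.5]
green [311 125  10   6  41] [315.48780488 127.09756098] [ 0.4681 -0.3405  0.058 ]
blue [301 125  34  20 220] [316.5 136.4] [ 0.4646 -0.3212  0.04  ]
```

View pics/crop.png

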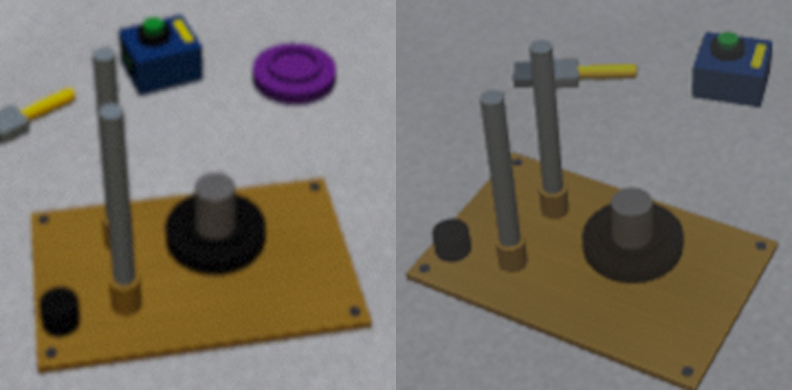

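The crop confirms it: a black disc carrying the grey stone core, standing on the brass plate short of the posts. The purple dish is off the plate. The tool's yaw is already close to the stand's axis, so I'll move to a point above and behind the dish.

Request:
send_rows(increments=[[[-40,-40,0],[0,0,0],0],[[-75,-75,0],[0,0,0],0],[[-110,-110,0],[0,0,0],0],[[-145,-145,0],[0,0,0],0],[[-180,-180,0],[0,0,0],0],[[-215,-215,0],[0,0,0],0],[[-250,-250,0],[0,0,0],0],[[-285,-285,0],[0,0,0],0],[[-320,-320,0],[0,0,0],0],[[-355,-350,0],[0,0,0],0]])

```text
clock: 1.1
position: [0.4322, 0.1203, 0.2314]
tool_rot: [3.141, 0.0, 2.759]
force: [1.3, 1.8, 0.1]
grip_width: 0.0427
finger_force: 0.0
```

Request:
send_rows(increments=[[[-30,-25,0],[0,0,0],0],[[-60,-55,0],[0,0,0],0],[[-70,-61,0],[0,0,0],0],[[-70,-61,0],[0,0,0],0],[[-70,-61,0],[0,0,0],0]])

```text
clock: 1.6
position: [0.4738, 0.0406, 0.2311]
tool_rot: [-3.142, -0.001, 2.759]
force: [0.4, 0.2, -0.1]
grip_width: 0.0429
finger_force: 0.0
```

```bash
python3 - <<'E'
from workcell import *
from h import *
import json
s=observe();p=camera_params("wrist");im=grab_frame("wrist");cv2.imwrite("pics/w1.png",im)
np.savez("w1.npz",**{k:np.array(v) for k,v in p.items()})
E=p["extrinsics"];print(s["clock"],s["position"],s["tool_rot"],"cam",-E[:3,:3].T@E[:3,3],"fwd",E[2,:3],s["grip_width"])
E
```

```text
1.6 [0.47375421 0.04057582 0.23106496] [-3.14154943e+00 -7.22033960e-04  2.75919740e+00] cam [0.41194293 0.06730765 0.37315816] fwd [ 0.24773752 -0.10007875 -0.96364432] 0.04293690917350812
```

View pics/w1.png

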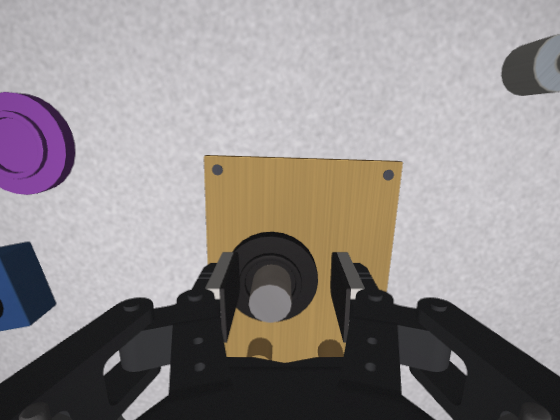

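The wrist view shows the dish at about (272,270), with the core top at (270,303). The near plate corners are at (205,155) and (401,161), and the collars at (260,348) and (330,348). I'll now measure precisely from this view.

```bash
python3 - <<'E'
from h import *
z=np.load("w1.npz");p={k:z[k] for k in z};p["fovy"]=float(p["fovy"]);p["cx"]=float(p["cx"]);p["cy"]=float(p["cy"])
im=cv2.imread("pics/w1.png");h=cv2.cvtColor(im,cv2.COLOR_BGR2HSV).astype(int);H,S,V=h[...,0],h[...,1],h[...,2]
pl=((H>8)&(H<26)&(S>90)&(V>70))
# edges of plate
near=[(c,np.where(pl[:,c])[0].min()) for c in range(215,395,4)]
left=[(np.where(pl[r])[0].min(),r) for r in range(165,250,3)]
right=[(np.where(pl[r])[0].max()+1,r) for r in range(165,245,3)]
L=[]
for e in(near,left,right):
    P,_=cast(p,e,.01);v=cv2.fitLine(P[:,:2].astype(np.float32),cv2.DIST_HUBER,0,1e-4,1e-4).ravel();L.append(v);print(v,np.degrees(np.arctan2(v[1],v[0])))
def X(a,b):
    t=np.linalg.solve(np.c_[a[:2],-b[:2]],b[2:]-a[2:]);return a[2:]+t[0]*a[:2]
A,B=X(L[0],L[1]),X(L[0],L[2]);print("corners",A,B,np.linalg.norm(A-B))
n=(B-A)/np.linalg.norm(B-A);u=np.array([n[1],-n[0]]);u=u if u[0]>0 else -u
th=np.arctan2(u[1],u[0]);O=(A+B)/2+u*.17;print("yaw",th,"origin",O,"target",O+.02*u)
# dish: dark/plate border, near side
pts=[]
for c in range(236,312,2):
    r=200
    while V[r,c]>62 and r<280:r+=1
    pts.append((c,r))
print(pts[::5])
P,_=cast(p,pts,.01);P=P[:,:2];P=P[(P-[.574,-.004])@u<-.01]
q=least_squares(lambda q:np.hypot(*(P-q).T)-.055,[.574,-.004],loss="soft_l1",f_scale=.001);print("dish",q.x,np.abs(q.fun).mean()*1e3)
d=q.x-O;print("dish in stand mm",1e3*d@u,1e3*d@np.array([-u[1],u[0]]))
E
```

```text
[0.40050167 0.916296   0.45688072 0.07083464] 66.39045
[ 0.91483164 -0.40383548  0.4572546  -0.0473686 ] -23.81817
[ 0.9177986  -0.39704636  0.5399712   0.15431102] -23.39366
corners [ 0.4136322  -0.02811231] [0.50077814 0.17126621] 0.21759184
yaw -0.41206443 origin [0.6129755  0.00349164] target [ 0.6313014 -0.0045184]
[(236, 247), (246, 239), (256, 234), (266, 232), (276, 232), (286, 234), (296, 239), (306, 248)]
dish [ 0.57328928 -0.01573102] 0.309213109525836
dish in stand mm -28.665594229619952 -33.508045147297054
```

Request:
send_rows(increments=[[[-16,-19,0],[0,0,-8],0.2],[[-32,-38,10],[0,0,-16],0.2],[[-32,-38,45],[0,0,-16],0.2],[[-32,-38,85],[0,0,-16],0.2],[[-32,-38,125],[0,0,-16],0.2],[[-32,-38,160],[0,0,-16],0.2],[[-32,-38,185],[0,0,-16],0.2],[[-32,-38,205],[0,0,-16],0.2],[[-32,-38,214],[0,0,-16],0.2],[[-32,-38,214],[0,0,-16],0.2]])

```text
clock: 2.65
position: [0.489, -0.0065, 0.0167]
tool_rot: [3.142, -0.002, 3.039]
force: [-0.2, 0.3, -0.2]
grip_width: 0.0513
finger_force: 0.0
```

```bash
python3 - <<'E'
from workcell import *
from h import *
s=observe();im=grab_frame("side");cv2.imwrite("pics/s2.png",cv2.resize(im[100:310,140:420],(800,600)))
print(s["clock"],s["position"],s["tool_rot"],s["force"],s["grip_width"])
T=np.array([.6313,-.0045]);D=np.array([.5733,-.0157]);ps=s["tool_rot"][2]
x=np.array([np.cos(ps),np.sin(ps)]);y=np.array([np.sin(ps),-np.cos(ps)]);u=np.array([np.cos(-.412),np.sin(-.412)])
for n,v in(("tcp->dish",D-s["position"][:2]),("dish->seat",T-D),("stand +x",u*.01)):print(n,1e3*v@x,1e3*v@y)
E
```

```text
2.65 [ 0.4890363  -0.00654692  0.01667305] [ 3.14157559e+00 -1.65036504e-03  3.03927205e+00] [-0.2072268   0.31238825 -0.20837983] 0.05126888689178699
tcp->dish -84.75790533954599 -0.4983339135024796
dish->seat -56.552656985770305 17.065666932464097
stand +x -9.524313237471832 -3.0475329948203744
```

View pics/s2.png

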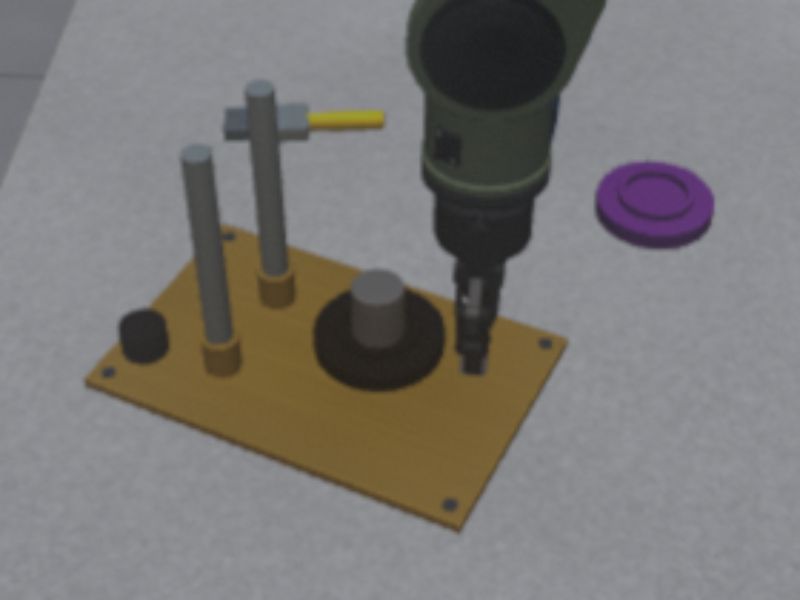

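The side view shows the fingers down behind the dish at (470,350), clear of the core. I'll advance gently to contact.

Request:
send_rows(increments=[[[-5,0,0],[0,0,0],0.2],[[-10,0,0],[0,0,0],0.2],[[-14,0,0],[0,0,0],0.2],[[-17,0,0],[0,0,0],0.2],[[-20,0,0],[0,0,0],0.2],[[-22,0,0],[0,0,0],0.2],[[-24,0,0],[0,0,0],0.2],[[-26,0,0],[0,0,0],0.2]])

```text
clock: 3.5
position: [0.5149, -0.0102, 0.0171]
tool_rot: [-3.141, -0.001, 3.038]
force: [-4.9, -0.4, 2.0]
grip_width: 0.0511
finger_force: 2.0
```

Request:
send_rows(increments=[[[-2,1,0],[0,0,0],0.2],[[-5,2,0],[0,0,0],0.2],[[-8,3,0],[0,0,0],0.2],[[-11,4.5,0],[0,0,0],0.2],[[-14,6,0],[0,0,0],0.2],[[-17,7,0],[0,0,0],0.2],[[-20,8,0],[0,0,0],0.2],[[-22,9,0],[0,0,0],0.2],[[-24,10,0],[0,0,0],0.2]])

```text
clock: 4.4
position: [0.5406, -0.0027, 0.0173]
tool_rot: [-3.142, -0.0, 3.038]
force: [-4.0, -0.9, 0.9]
grip_width: 0.0514
finger_force: 1.8
```

```bash
python3 - <<'E'
from workcell import *
from h import *
s=observe();p=camera_params("wrist");im=grab_frame("wrist");im2=grab_frame("scene");cv2.imwrite("pics/w3r.png",im)
np.savez("w3.npz",**{k:np.array(v) for k,v in p.items()})
cv2.imwrite("pics/w3.png",np.hstack([cv2.resize(im[:,60:500],(440,420)),cv2.resize(im2[120:300,170:320],(350,420))]))
print(s["clock"],s["position"],s["force"])
E
```

```text
4.4 [ 0.54056643 -0.00265475  0.01726664] [-4.03991551 -0.94143302  0.86287912]
```

View pics/w3.png

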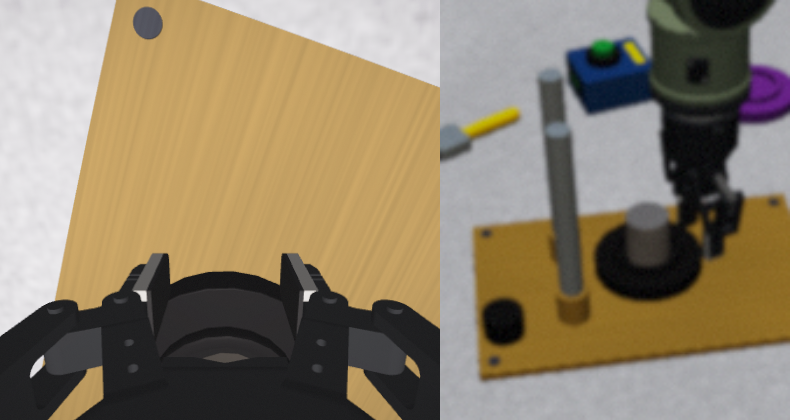

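The dish is centred in the finger cradle (rim top at about (222,272), midway between the pads) and the core is upright. I'll continue obliquely.

Request:
send_rows(increments=[[[-3,1,0],[0,0,0],0.2],[[-6,2,0],[0,0,0],0.2],[[-9,3.5,0],[0,0,0],0.2],[[-12,5,0],[0,0,0],0.2],[[-15,6,0],[0,0,0],0.2],[[-18,7,0],[0,0,0],0.2],[[-20,8,0],[0,0,0],0.2],[[-22,9,0],[0,0,0],0.2],[[-24,9.5,0],[0,0,0],0.2]])

```text
clock: 5.4
position: [0.5654, 0.0044, 0.0173]
tool_rot: [3.142, -0.0, 3.038]
force: [-3.7, -0.4, 1.3]
grip_width: 0.0511
finger_force: 1.8
```

Request:
send_rows(increments=[[[-1,-0.3,0],[0,0,0],0.2],[[-2,-0.6,0],[0,0,0],0.2],[[-3,-1,0],[0,0,0],0.2],[[-4,-1.3,0],[0,0,0],0.2],[[-5,-1.6,0],[0,0,0],0.2]])

```text
clock: 5.9
position: [0.5702, 0.0022, 0.0173]
tool_rot: [3.142, 0.0, 3.038]
force: [-2.8, 1.1, -0.0]
grip_width: 0.0513
finger_force: 1.7
```

Request:
send_rows(increments=[[[-1,-0.3,0],[0,0,0],0.2],[[-2,-0.6,0],[0,0,0],0.2],[[-2.5,-0.8,0],[0,0,0],0.2],[[-3,-1,0],[0,0,0],0.2]])

```text
clock: 6.3
position: [0.5713, 0.0015, 0.017]
tool_rot: [3.141, -0.004, 3.039]
force: [-14.2, 5.3, 6.4]
grip_width: 0.0513
finger_force: 7.3
```

Request:
send_rows(increments=[[[-0.5,-0.2,0],[0,0,0],0.2],[[-1,-0.3,0],[0,0,0],0.2],[[-1.5,-0.5,0],[0,0,0],0.2],[[-2,-0.6,0],[0,0,0],0.2]])

```text
clock: 6.7
position: [0.5717, 0.0011, 0.0168]
tool_rot: [3.141, -0.007, 3.039]
force: [-22.6, 7.7, 11.9]
grip_width: 0.0514
finger_force: 12.1
```

The force has risen to 24 N and acts about 5° off the stand axis. One collar alone would give about 39°, so both posts are carrying the load. I'll back off, rise and check.

Request:
send_rows(increments=[[[3,0.5,0],[0,0,0],0.2],[[6,0.5,0],[0,0,0],0.2],[[12,0.5,0],[0,0,0],0.2],[[22,0,0],[0,0,0],0.2],[[35,0,0],[0,0,0],0.2],[[50,0,0],[0,0,0],0.2],[[60,0,-20],[0,0,0],0.2],[[65,0,-55],[0,0,0],0.2],[[65,0,-95],[0,0,0],-1],[[65,0,-130],[0,0,0],-1]])

```text
clock: 7.7
position: [0.5096, 0.0066, 0.1491]
tool_rot: [3.142, 0.001, 3.038]
force: [0.3, -0.1, -0.4]
grip_width: 0.0229
finger_force: 0.0
```

Request:
send_rows(increments=[[[35,0,-40],[0,0,0],-1],[[65,0,-70],[0,0,0],-1],[[75,0,-90],[0,0,0],-1],[[75,0,-90],[0,0,0],-1]])

```text
clock: 8.1
position: [0.4352, 0.0147, 0.2397]
tool_rot: [3.14, 0.004, 3.038]
force: [-0.1, 0.2, -0.7]
grip_width: -0.0002
finger_force: 0.0
```

```bash
python3 - <<'E'
from workcell import *
from h import *
s=observe();p=camera_params("wrist");im=grab_frame("wrist");cv2.imwrite("pics/w4r.png",im)
np.savez("w4.npz",**{k:np.array(v) for k,v in p.items()})
im2=grab_frame("side");cv2.imwrite("pics/w4.png",np.hstack([cv2.resize(im,(400,300)),cv2.resize(im2[110:290,150:390],(400,300))]))
print(s["clock"],s["position"],s["tool_rot"],s["grip_width"])
ps=s["tool_rot"][2];x=np.array([np.cos(ps),np.sin(ps)]);y=np.array([np.sin(ps),-np.cos(ps)])
# button by ray intersection of scene+side
U=[];
A=np.zeros((3,3));b=np.zeros(3)
for n in("scene","side"):
    i=cv2.imread(f"pics/{n}0.png");h=cv2.cvtColor(i,cv2.COLOR_BGR2HSV).astype(int);H,S,V=h[...,0],h[...,1],h[...,2]
    m=(H>45)&(H<80)&(S>100)&(V>45);m[:100]=0;m[180:]=0;m[:,:200]=0;m[:,340:]=0
    c=max(comps(m),key=lambda c:c[0][4]);print(n,c[0],c[1])
    q=camera_params(n);P,o=cast(q,[c[1]],.055);d=P[0]-o;d/=np.linalg.norm(d);M=np.eye(3)-np.outer(d,d);A+=M;b+=M@o
B=np.linalg.solve(A,b);print("button",B)
v=B[:2]-s["position"][:2];print("to button tool mm",1e3*v@x,1e3*v@y)
E
```

```text
8.1 [0.43522933 0.01469192 0.23972652] [3.13981412 0.00425787 3.0381166 ] -0.0002016112072062602
scene [235 137  10   7  52] [239.36538462 140.15384615]
side [311 125  10   6  47] [315.40425532 127.36170213]
button [ 0.46871659 -0.32776434  0.06479884]
to button tool mm -68.68095863938433 -337.1655506790067
```

View pics/w4.png

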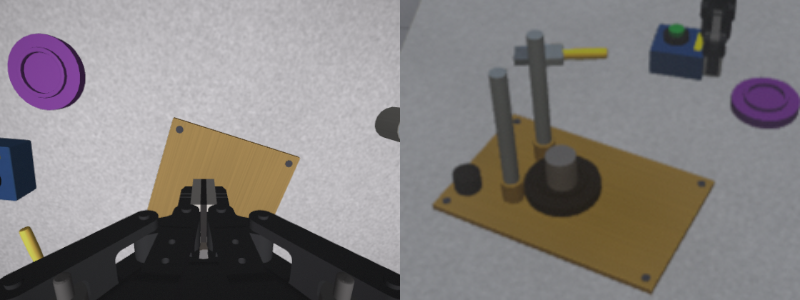

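The side view shows the dish against both collars with the core upright. The cap, brush and weight are undisturbed. Next I'll move over beside the timer for a closer look at the button.

Request:
send_rows(increments=[[[0,-30,0],[0,0,0],-1],[[0,-65,0],[0,0,0],-1],[[0,-100,0],[0,0,0],-1],[[0,-135,0],[0,0,0],-1],[[0,-170,0],[0,0,0],-1],[[0,-205,0],[0,0,0],-1],[[0,-240,0],[0,0,0],-1],[[0,-275,0],[0,0,0],-1],[[0,-310,0],[0,0,0],-1],[[0,-337,0],[0,0,0],-1]])

```text
clock: 9.2
position: [0.3999, -0.3229, 0.2358]
tool_rot: [-3.141, -0.002, 3.037]
force: [1.4, 0.7, -0.4]
grip_width: 0.0001
finger_force: 0.0
```

Request:
send_rows(increments=[[[0,0,0],[0,0,0],-1],[[0,0,0],[0,0,0],-1]])

```text
clock: 9.4
position: [0.4003, -0.321, 0.2359]
tool_rot: [3.141, -0.002, 3.037]
force: [0.4, 0.9, -0.4]
grip_width: -0.0002
finger_force: 0.0
```

```bash
python3 - <<'E'
from workcell import *
from h import *
s=observe();p=camera_params("wrist");im=grab_frame("wrist");cv2.imwrite("pics/w5.png",im)
a=grab_frame("scene");b=grab_frame("side")
cv2.imwrite("pics/seat.png",np.hstack([cv2.resize(a[150:290,175:345],(400,330),interpolation=2),cv2.resize(b[120:280,165:345],(400,330),interpolation=2)]))
print(s["clock"],s["position"],s["tool_rot"])
ps=s["tool_rot"][2];x=np.array([np.cos(ps),np.sin(ps)]);y=np.array([np.sin(ps),-np.cos(ps)])
h=cv2.cvtColor(im,cv2.COLOR_BGR2HSV).astype(int);H,S,V=h[...,0],h[...,1],h[...,2]
for st,c,m in comps((H>45)&(H<85)&(S>100)&(V>45)):
    P=cast(p,[c],.062)[0][0];v=P[:2]-s["position"][:2];print(st,c,P,"tool mm",1e3*v@x,1e3*v@y)
for n,i in(("scene",a),("side",b)):
    h=cv2.cvtColor(i,cv2.COLOR_BGR2HSV).astype(int);V=h[...,2];R=np.zeros(V.shape,bool);R[195:265,205:310]=1
    for st,c,m in comps((V<60)&R):
        if st[4]>500:print(n,st,"dish",dish(camera_params(n),m))
E
```

```text
9.4 [ 0.40028653 -0.32095472  0.23588927] [ 3.14120117e+00 -2.10718435e-03  3.03669957e+00]
[279 245  20   6  86] [288.46511628 247.8255814 ] [ 0.45980717 -0.32182114  0.062     ] tool mm -59.284208622528084 5.370204075210158
scene [ 226  207   47   48 1232] dish [ 0.6515985  -0.01583294]
side [ 224  204   47   36 1180] dish [0.62365535 0.01872417]
```

View pics/w5.png

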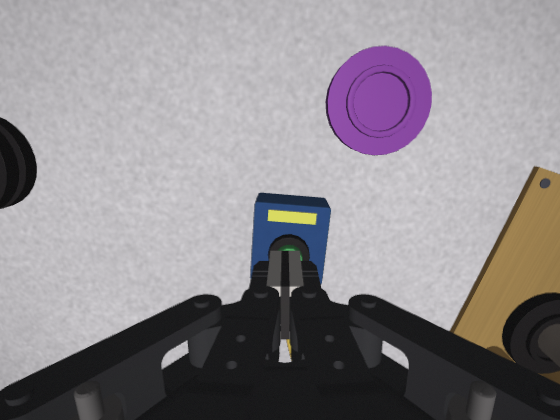

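View pics/seat.png

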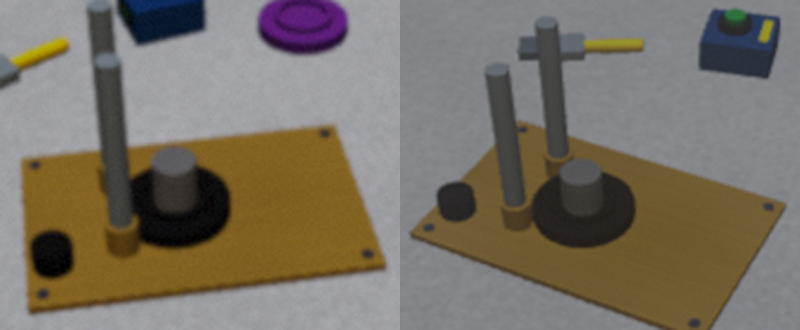

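Both views show the dish touching both collars with the core upright in it. The wrist view shows the front of the button at (288,248), just behind the finger tips. I'll move above it and go down.

Request:
send_rows(increments=[[[-25,2,0],[0,0,0],-1],[[-50,4,0],[0,0,0],-1],[[-68,4,15],[0,0,0],-1],[[-68,4,50],[0,0,0],-1],[[-68,4,85],[0,0,0],-1],[[-68,4,115],[0,0,0],-1],[[-68,4,135],[0,0,0],-1],[[-68,4,150],[0,0,0],-1],[[-68,4,154],[0,0,0],-1],[[-68,4,154],[0,0,0],-1]])

```text
clock: 10.55
position: [0.469, -0.3235, 0.0834]
tool_rot: [3.142, -0.0, 3.038]
force: [-0.1, -0.6, 1.7]
grip_width: -0.0002
finger_force: 0.0
```

```bash
python3 - <<'E'
from workcell import *
from h import *
s=observe();a=grab_frame("scene");b=grab_frame("side");p=camera_params("wrist");w=grab_frame("wrist")
cv2.imwrite("pics/btn.png",np.hstack([cv2.resize(a[110:170,210:280],(265,300),interpolation=2),cv2.resize(b[95:165,285:345],(265,300),interpolation=2),cv2.resize(w[190:390,190:390],(265,300))]))
print(s["clock"],s["position"],s["force"])
E
```

```text
10.55 [ 0.46899999 -0.3235331   0.08335967] [-0.08419325 -0.60180181  1.73359511]
```

View pics/btn.png

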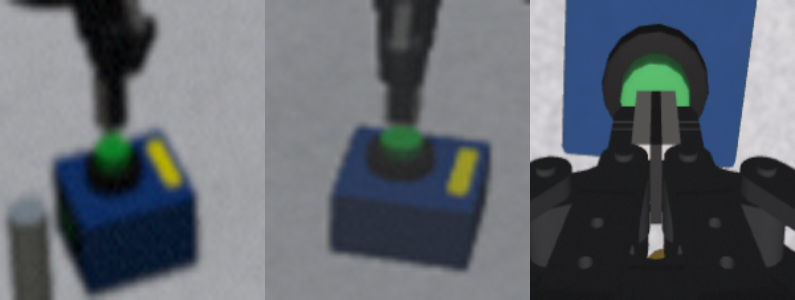

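The fingertips are centred above the green button in all three views, with a small gap. I'll press in small steps.

Request:
send_rows(increments=[[[0,0,3],[0,0,0],-1],[[0,0,6],[0,0,0],-1],[[0,0,8],[0,0,0],-1],[[0,0,10],[0,0,0],-1],[[0,0,12],[0,0,0],-1],[[0,0,14],[0,0,0],-1]])

```text
clock: 11.3
position: [0.4688, -0.3237, 0.0692]
tool_rot: [3.142, -0.0, 3.038]
force: [-0.1, 0.7, 2.5]
grip_width: 0.0
finger_force: 1.5
```

Request:
send_rows(increments=[[[0,0,2],[0,0,0],-1],[[0,0,4],[0,0,0],-1],[[0,0,5],[0,0,0],-1],[[0,0,6],[0,0,0],-1]])

```text
clock: 11.7
position: [0.4691, -0.324, 0.0651]
tool_rot: [3.141, 0.001, 3.038]
force: [-12.6, 10.6, 59.0]
grip_width: -0.0001
finger_force: 29.4
```

Request:
send_rows(increments=[[[0,0,1],[0,0,0],-1],[[0,0,2],[0,0,0],-1],[[0,0,2],[0,0,0],-1]])

```text
clock: 12.0
position: [0.4692, -0.324, 0.0647]
tool_rot: [3.141, 0.002, 3.037]
force: [-19.2, 14.0, 79.6]
grip_width: -0.0004
finger_force: 39.3
```

The button has bottomed out well above 5 N. I'll release it and retreat.

Request:
send_rows(increments=[[[0,0,-5],[0,0,0],-1],[[0,0,-12],[0,0,0],-1],[[0,0,-25],[0,0,0],-1],[[0,0,-50],[0,0,0],-1],[[0,0,-85],[0,0,0],-1],[[20,0,-120],[0,0,0],-1],[[40,0,-140],[0,0,0],-1],[[60,0,-140],[0,0,0],-1],[[60,0,-140],[0,0,0],-1],[[60,0,-140],[0,0,0],-1]])

```text
clock: 13.0
position: [0.4094, -0.3175, 0.2018]
tool_rot: [-3.142, 0.001, 3.038]
force: [-0.3, -0.5, -0.9]
grip_width: -0.0001
finger_force: 0.0
```

```bash
python3 - <<'E'
from workcell import *
from h import *
a=grab_frame("scene").astype(int);b=cv2.imread("pics/seat.png")
s=observe();print(s["clock"],s["position"],s["force"])
h=cv2.cvtColor(a.astype(np.uint8),cv2.COLOR_BGR2HSV).astype(int);H,S,V=h[...,0],h[...,1],h[...,2]
m=(H>45)&(H<80)&(S>100)&(V>45);print([(c[0],c[1]) for c in comps(m) if 200<c[1][0]<280 and 120<c[1][1]<170])
R=np.zeros(V.shape,bool);R[195:265,205:310]=1
print([c[0] for c in comps((V<60)&R) if c[0][4]>500])
print(job_done())
E
```

```text
13.05 [ 0.40971234 -0.31744781  0.20145001] [-0.80636092 -1.06458246  0.90884559]
[(array([235, 137,  10,   7,  51], dtype=int32), array([239.29411765, 140.11764706]))]
[array([ 227,  218,   46,   37, 1213], dtype=int32)]
the job is handed in; nothing more can be done
None
```

I pushed the dish until it was seated against both posts with the core upright, then pressed the green button fully down (the press peaked near 80 N at the wrist) and released it; the job was handed in at 13 s, with no verdict returned.

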